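# Unload the drill vise, then crack open the parts washer's stuck lid

### The arm

A 6-joint arm with a two-finger parallel gripper is mounted at the origin on a cart in front of the work surface, level with it; the furniture and walls round the work are solid. World frame = base frame: x ahead of the robot, y to its left, z up, the work surface at z = 0. Lengths are in mm, angles in degrees, forces in N, time in s.
With the tool pointing down it reaches from about 400 to 925 mm from the base axis. Payload 12.5 kg.
Tool frame: the origin (TCP) lies midway between the tips of the shut fingers; the grasp point (between the pads) lies 19 mm behind it; z points along the fingers, y is the line along which they close (so a half turn about z gives the same grasp; the last joint's range is limited). The gripper opens to 95 mm and grips with 3 to 60 N. Pads are 20 mm wide; open, the fingers measure 119 mm over their backs; the gripper's body (75 mm by 180 mm) begins 59 mm behind the grasp point.
Start: joints at [59.439, 28.126, 89.318, -0, 62.55, -6.05], TCP at [259.28, 568.701, 214.661] pointing down, gripper open.
Joint ranges: [-177.58, 177.58], [-47.91, 125.51], [2.72, 160], [-65.01, 245.01], [3.68, 167.84], [-153.87, 153.87]. Speed limits (degrees/s): [127.2, 127.2, 159.86, 180, 180, 180].

### API

Orientations are given as a 3x3 rotation matrix whose columns are the frame's x, y, z axes.
In Python, from station import ctrl gives the robot as it stands.
- The arm moves only by the shell command python3 -m inch 'ROWS'. ROWS is JSON, one flat list of numbers, 5 for each row, row after row: the gripper's target within -1 to 1 (fully open at 1, half-way at 0, shut at -1), then the shift along the world's x, y, z in cm, then the turn about the world's z in rad. A call has 1 to 8 rows; each row is the pose to reach, as a shift and turn from the pose commanded when the call began; what a row does not reach only later rows make up. A row lasts 1/10 s, in which the tool goes at most 50 mm and 8.59 degrees, less where a joint would pass 70% of its speed; a pose out of reach is approached as far as the arm can. A call with a gripper value outside its range is refused whole. The fingers move at their own pace and stop on an object; the grip force is fixed at half the most. Time passes only in rows, so rows that repeat a pose let the fingers close. It gives the time, the measured TCP pose, the force, the opening and the grip force at its end, in the units of the state.
- ctrl.sense(): the state, without advancing time (a new reading comes with each control period).
- ctrl.get_image(name): name is "side" or "top" or "wrist"; returns a dict with "img" (420x560x3 uint8, red, green, blue), "fovy" (degrees; the focal length in pixels is half the picture's height over the tangent of half this angle, whatever the lens; pixels are square), "cx", "cy" (the principal point, pixels), "cam_to_world" (4x4, takes a point from camera to world coordinates). Camera axes: x right, y down, z forward; pixel columns grow to the right and rows downward; lengths in mm; the calibration is good to about 2 mm. The wrist camera is an equidistant fisheye: a pixel r from the principal point sees the ray r / f radians off the axis. A picture is of the moment at which its call begins. There is no depth.
- ctrl.finish_job(): hands the job in; it is judged then, once.
The state is a dict: "t": time; "joints": joint angles; "joint_vel": joint speeds; "effort": joint torques, N m; "ee_pos": TCP position; "orientation": TCP orientation; "force": force on the tool from outside, world axes, zero at the start; "torque": the same for the moment, N m; "gripper_width": finger opening in mm; "finger_force": force on a finger pad.
Only numpy, scipy, OpenCV 4.12 (cv2) and the standard library are available. Lean on these libraries where they do the work, as an engineer would, in place of code of your own. Each camera call takes 0.05 s, during which the arm holds its last target. There are 200 camera calls.

### The job

The aluminium block in the drill vise is finished and gets washed next. Draw the sliding vise jaw well back, lift the block out and set it down upright in the drip tray, then pull the parts washer's stuck lid up until its tacky gasket lets go, without throwing it open, and hold its front edge about 3 cm up so the fumes can bleed off; finish still holding the lid there. Leave the tools and supplies on the bench where they are.

Things in the scene. Friction and masses are not known exactly. Their poses are not given: they have to be found in the camera images.
- vise: low drill-press vise screwed down, grey and steel, 145x72 mm, 77 mm high. Origin on the bench under it, z up. The jaw, spindle and tommy bar on its -x side open along its -x; the fixed jaw is at +x. Its bed is 46 mm above the bench; jaws and bed, up to 50 mm wide along y, leave 3 mm of each end of the block standing out; beside them is only the 12 mm thick foot
- vise_jaw (a joint): opening of the sliding jaw in m, about 0 as it bears on the block, at most 0.032. The half-nut is released: jaw, spindle and tommy bar slide together under a straight pull of about 10 N, and the jaw stays where it is left
- vise_bar (a point): point on the axis of the upright tommy bar at the spindle's outer end, 96 mm above the bench, where to pinch it from above. Round steel bar 9 mm thick, free from 66 mm to 112 mm above the bench, with a 15 mm ball on top (its top at 128 mm). It moves with the jaw
- block_mid (a point): centre of the finished aluminium bearing block, 28 mm (its x, clamped between the jaws) by 56 mm (its y) by 42 mm high (z), about 170 g, with two upright screw holes and a cross bore. It stands loose on the vise bed once the jaw is back. Take it across its 56 mm length, by the two ends
- tray_floor (a point): middle of the floor of the ribbed steel drip tray, which stands on wire legs fixed to the bench: outside 86 mm (its x) by 106 mm (its y), floor 45 mm above the bench, rim 54 mm above the bench, clear floor 78 by 98 mm
- washer: bench-top parts washer: grey sheet-steel tank 140 mm deep (x), 130 mm wide (y), fixed to the bench, under a 600 g lid hinged along its back (+x) edge; lid top 88 mm above the bench, handle top 127 mm. Origin on the bench under its middle, z up, front towards its -x
- lid_handle (a point): middle of the level bar of the lid's bow handle, near the front edge: round steel bar 10 mm thick, 84 mm long along the washer's y, 122 mm above the bench and 36 mm above the lid when shut. It moves on an arc about the hinge pin, 135 mm behind it and 42 mm lower. The gasket holds until pulled up with 16 to 22 N, lets go within 8 mm, then few N carry it. 25 mm up here is 3 cm at the front edge
- solder_spool: bystander: small blue spool of solder wire, 40 mm wide, 22 mm high; origin under its middle
- tape_measure: bystander: yellow tape measure, 35x67x60 mm; origin under its middle
- tape_blue: bystander: roll of blue masking tape lying flat, 101 mm wide, 25 mm high; origin under its middle
- bolt_tin: bystander: round tin of bolts, 83x72x51 mm; origin under its middle
- glue_bottle: bystander: glue bottle, 148 mm high, 45 mm wide; origin under its middle
- tape_black: bystander: roll of black tape lying flat, 69 mm wide, 19 mm high; origin under its middle
Not all that is in view belongs to the job. Leave any pink look-alike of the part that bears block_mid alone.

How it is judged (in metres and radians):
On the way, in this order (a step that is already met when the one before it is completed fails the run):
1. the jaw is drawn back at least 18 mm while the block still stands in the vise and the lid is shut (value of joint vise_jaw above 0.018 m and distance of block_mid from where it was at the start of the episode below 0.015 m and height (world z) of lid_handle below 0.127 m), for 0.2 s.
2. the block is lifted out above the jaws (height (world z) of block_mid above 0.105 m and contact force between the fingers and block above 0.5 N), for 0.1 s.
3. the block stands upright in the drip tray, let go, with the lid still shut (z of block_mid in the frame of tray_floor below 0.024 m and x of block_mid in the frame of tray_floor between -0.04 and 0.04 m and y of block_mid in the frame of tray_floor between -0.05 and 0.05 m and angle between block_mid's own z axis and vertical below 0.12 rad and contact force between the fingers and block below 0.1 N and height (world z) of lid_handle below 0.127 m), for 0.3 s.
4. the lid is free of its gasket and held with its front edge 2 to 5 cm up for a second (height (world z) of lid_handle between 0.138 and 0.163 m and contact force between the fingers and washer_lid above 0.5 N), for 1 s.
At the end, for the whole second after the job is handed in: The gripper still holds the lid by itself with the front edge about 2 to 5 cm up (handle bar 138 to 163 mm above the bench), the block stands upright on the floor of the drip tray, let go, and the vise jaw is still at least 14 mm open (all of step 4 and contact force between block and washer_lid below 0.1 N and value of joint vise_jaw above 0.014 m and z of block_mid in the frame of tray_floor below 0.024 m and x of block_mid in the frame of tray_floor between -0.04 and 0.04 m and y of block_mid in the frame of tray_floor between -0.05 and 0.05 m and angle between block_mid's own z axis and vertical below 0.12 rad); the arm keeps its last pose, push and grip.
It fails at once if the lid is thrown open (beyond about 8 cm at its front edge) (height (world z) of lid_handle above 0.185 m).
It fails at once if the block is dropped instead of being set down (linear speed of block above 0.4 m/s and contact force between the fingers and block below 0.01 N).
It fails at once if a tool or supply on the bench is shoved more than 4 cm (distance of any of solder_spool, tape_measure, tape_blue, bolt_tin, glue_bottle, tape_black from where it was at the start of the episode above 0.04 m).
It also fails if it takes over 69 s, if anything falls off the work surface, if the arm or the gripper's body presses on something with over 40 N, if the wrist force passes 120 N, or if a joint passes its speed limit or range.

## Working session

There is one attempt and no reset: what is moved stays moved. The work goes in short steps, Python scripts to look and compute and a shell command to move; the robot and the scene stay as the last step left them, time stands still between calls to the robot, and variables do not carry over. Pictures are saved under pics/ and viewed, at most 12 in all, crops included, and the job is handed in when it is done.

```bash
mkdir -p pics; cat > h.py <<'E'
import numpy as np,cv2
from station import ctrl
def grab(n,f):
    d=ctrl.get_image(n); cv2.imwrite(f'pics/{f}.png',d['img'][...,::-1]); np.savez(f'pics/{f}.npz',fovy=d['fovy'],cx=d['cx'],cy=d['cy'],T=d['cam_to_world'],img=d['img']); return d
def ray(f,u,v,fish=False):
    d=np.load(f'pics/{f}.npz'); fl=210/np.tan(np.radians(float(d['fovy'])/2)); a=np.array([u-d['cx'],v-d['cy']],float)
    if fish:
        r=np.hypot(*a); th=r/fl; c=np.r_[a/max(r,1e-9)*np.sin(th),np.cos(th)]
    else: c=np.r_[a/fl,1]
    T=d['T']; return T[:3,3],T[:3,:3]@c
def at(f,u,v,z,fish=False):
    o,r=ray(f,u,v,fish); return np.round(o+r*(z-o[2])/r[2],1)
E
python3 - <<'E'
from h import *
for n in('side','top','wrist'):
    d=grab(n,n+'0'); print(n,d['fovy'],d['cx'],d['cy'],d['cam_to_world'].round(2).tolist())
a=[cv2.imread(f'pics/{n}0.png') for n in('top','side')]
s=ctrl.sense(); print(s['t'],s['ee_pos'],s['orientation'],s['force'],s['gripper_width'])
E
```

```text
side 48.701526686474345 275.79798468221617 208.24176783269561 [[-0.09, -0.81, 0.58, -178.45], [-1.0, 0.07, -0.05, -78.91], [-0.0, -0.58, -0.81, 1098.22], [0.0, 0.0, 0.0, 1.0]]
top 57.0766139238305 278.7863152020506 213.513178893687 [[-0.02, -1.0, 0.08, 450.27], [-1.0, 0.02, -0.01, -125.0], [0.01, -0.08, -1.0, 1429.84], [0.0, 0.0, 0.0, 1.0]]
wrist 65.70646984690485 278.7633331977215 204.41599423843843 [[0.42, 0.88, 0.21, 200.16], [0.91, -0.4, -0.1, 595.46], [-0.0, 0.24, -0.97, 383.09], [0.0, 0.0, 0.0, 1.0]]
0.15 [259.20694129 568.53778994 214.22249029] [[-9.09877232e-01  4.14877434e-01 -3.70046686e-04]
 [ 4.14877596e-01  9.09876978e-01 -6.82156338e-04]
 [ 5.36856898e-05 -7.74202600e-04 -9.99999699e-01]] [-1.19300643 -0.03951073  0.03405252] 94.83079146755578
```

View pics/top0.png

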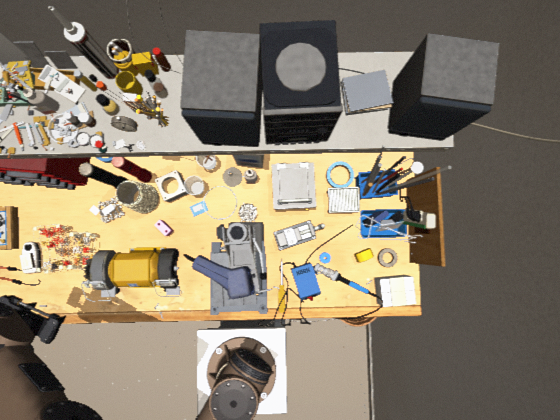

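View pics/side0.png

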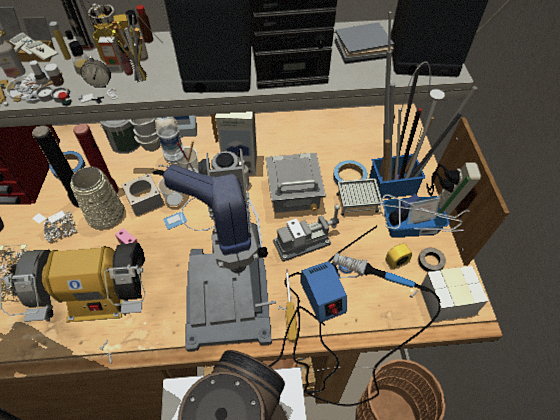

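The top view shows the washer at about (293,185), the vise at (297,234) and the tray at (344,200). In the side view they are at (295,180), (305,235) and (360,195), with the vise bar at about (336,222). The pink look-alike is at (125,237) in the side view. I'll enlarge that area.

```bash
python3 - <<'E'
import cv2,numpy as np
a=cv2.imread('pics/side0.png')[145:265,260:400]; b=cv2.imread('pics/top0.png')[155:255,260:375]
A=cv2.resize(a,None,fx=5,fy=5,interpolation=cv2.INTER_CUBIC);cv2.imwrite('pics/c1.png',A)
B=cv2.resize(b,None,fx=6,fy=6,interpolation=cv2.INTER_CUBIC);cv2.imwrite('pics/c2.png',B)
E
```

```text
(no output)
```

View pics/c1.png

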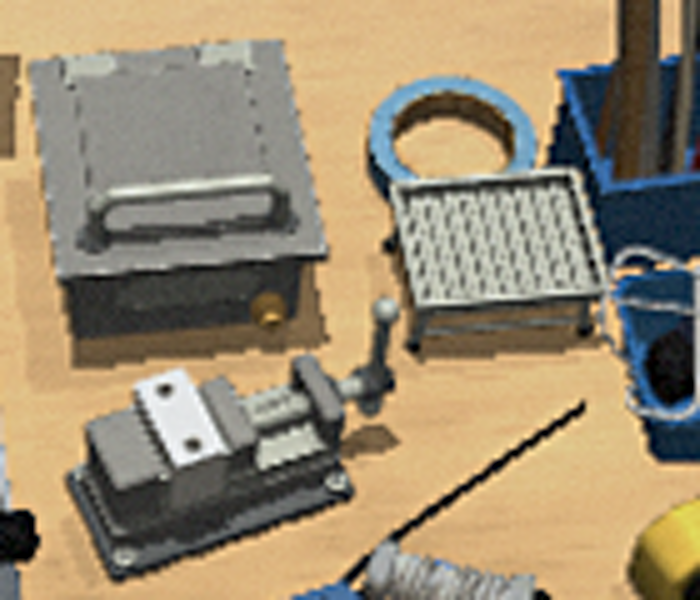

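View pics/c2.png

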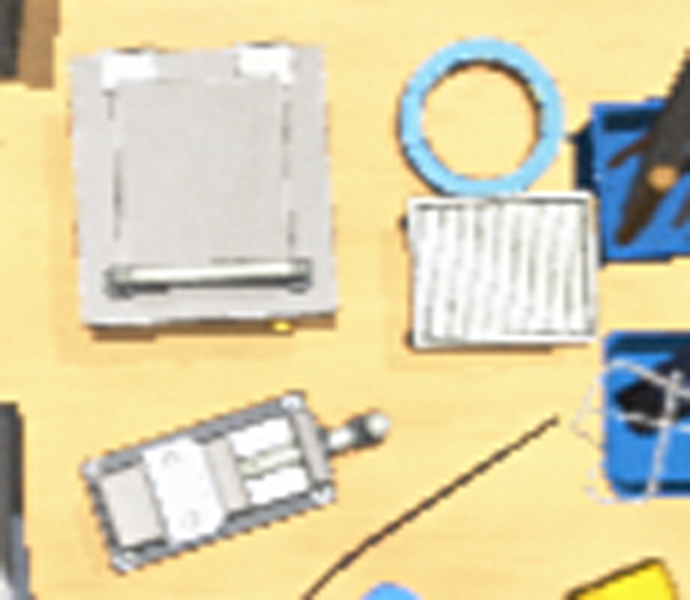

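In the side crop, the block top centre is at about (181,417), the bar ball at (387,310), the handle bar runs from (100,190) to (278,182), and the tray rim has corners (390,185), (578,168), (607,295) and (412,308). The top crop shows the same parts.

```bash
python3 - <<'E'
from h import *
s=lambda U,V,z: at('side0',260+U/5-.4,145+V/5-.4,z)[:2]
t=lambda U,V,z: at('top0',260+U/6-.4,155+V/6-.4,z)[:2]
print('ball',s(387,310,120.5),t(376,424,120.5))
B=[s(*p,88) for p in((135,385),(178,370),(228,450),(180,465))];print('blk s',B,np.mean(B,0))
B=[t(*p,88) for p in((145,450),(197,440),(222,530),(170,540))];print('blk t',B,np.mean(B,0))
print('handle',s(100,190,122),s(278,182,122),t(115,277,122),t(307,266,122))
for f,P in((s,((390,185),(578,168),(607,295),(412,308))),(t,((410,198),(592,193),(595,342),(412,346)))):
    B=[f(*p,54) for p in P];print('tray',B,np.mean(B,0))
E
```

```text
ball [ 512.9 -293.9] [ 512.2 -290.2]
blk s [array([ 499.5, -161.4]), array([ 507., -185.]), array([ 455.1, -205.1]), array([ 448.2, -179.5])] [ 477.45 -182.75]
blk t [array([ 501.4, -159.9]), array([ 506.6, -190.1]), array([ 454.3, -203.3]), array([ 449.2, -173.2])] [ 477.875 -181.625]
handle [ 604.6 -152.4] [ 601.6 -248.8] [ 598.7 -144.1] [ 602.8 -253.4]
tray [array([ 647.9, -324.7]), array([ 650.7, -435.4]), array([ 559.2, -432.3]), array([ 560. , -322.6])] [ 604.45 -378.75]
tray [array([ 650.6, -323. ]), array([ 651.6, -432.6]), array([ 561.8, -431. ]), array([ 561.5, -321.5])] [ 606.375 -377.025]
```

The block, bar, handle and tray agree across both views to a few mm. The vise axis runs along about (0.307,-0.952). A drill-press-like machine lies between the start pose and the vise, so I need its height.

```bash
python3 - <<'E'
from h import *
def tri(a,b):
    o1,r1=ray('top0',*a);o2,r2=ray('side0',*b)
    A=np.c_[r1,-r2];k=np.linalg.lstsq(A,o2-o1,rcond=None)[0];p,q=o1+k[0]*r1,o2+k[1]*r2
    return np.round((p+q)/2),round(np.linalg.norm(p-q))
print(tri((187,257),(137,170)),tri((237,232),(228,160)),tri((245,293),(236,245)),tri((376/6+260,424/6+155),(387/5+260,310/5+145)))
a=cv2.imread('pics/top0.png')[170:320,180:280];b=cv2.imread('pics/side0.png')[130:280,130:280]
cv2.imwrite('pics/c3.png',np.hstack([cv2.resize(a,None,fx=3.2,fy=3.2),cv2.resize(b,None,fx=3.2,fy=3.2)]))
E
```

```text
(array([421., 121., 418.]), 37) (array([487., -27., 358.]), 8) (array([312., -38., 296.]), 1) (array([ 511., -293.,  122.]), 3)
```

View pics/c3.png

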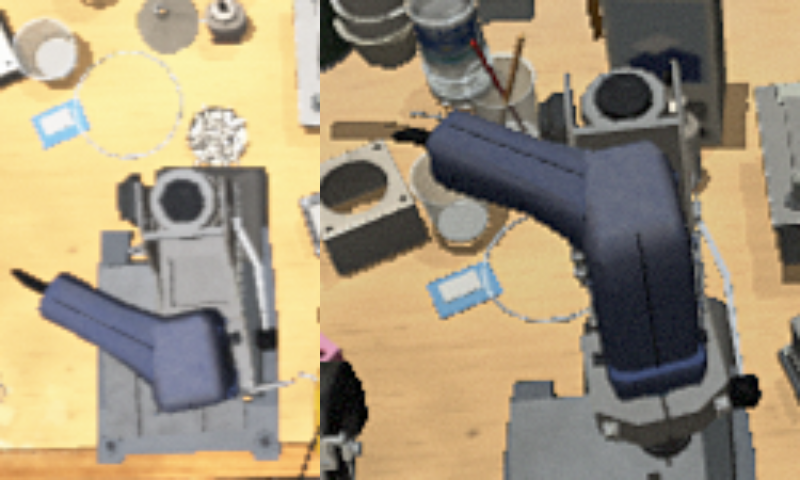

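```bash
python3 - <<'E'
from h import *
def tri(a,b):
    a=(180+a[0]/3.2,170+a[1]/3.2);b=(130+(b[0]-320)/3.2,130+b[1]/3.2)
    o1,r1=ray('top0',*a);o2,r2=ray('side0',*b)
    A=np.c_[r1,-r2];k=np.linalg.lstsq(A,o2-o1,rcond=None)[0];p,q=o1+k[0]*r1,o2+k[1]*r2
    return np.round((p+q)/2),round(np.linalg.norm(p-q))
for a,b in (((12,270),(395,132)),((62,275),(455,115)),((42,310),(432,150)),((218,315),(665,148)),((182,200),(622,95)),((157,318),(592,150)),((165,405),(610,385)),((235,385),(700,360))): print(tri(a,b))
E
```

```text
(array([429., 113., 403.]), 1)
(array([425.,  71., 420.]), 3)
(array([397.,  85., 422.]), 1)
(array([390., -54., 418.]), 4)
(array([486., -23., 361.]), 1)
(array([389.,  -9., 422.]), 2)
(array([303.,  -3., 296.]), 7)
(array([319., -63., 291.]), 1)
```

```bash
python3 -m inch '[1,0,0,5,0, 1,0,0,10,0, 1,0,0,15,0, 1,0,0,20,0, 1,5,-5,27,0, 1,9,-10,27,0, 1,13,-13,27,0, 1,17,-17,27,0]'
```

```text
t: 0.95
ee_pos: [387.8, 438.4, 480.6]
orientation: [[-0.91, 0.414, 0.001], [0.414, 0.91, 0.001], [-0.001, 0.001, -1.0]]
force: [1.2, 1.2, -0.5]
gripper_width: 95.2
finger_force: 0.0
```

```bash
python3 -m inch '[1,2.5,-4,0,-0.1, 1,5,-8,0,-0.2, 1,7.5,-12,0,-0.35, 1,8,-17,0,-0.5, 1,8,-22,0,-0.65, 1,8,-27,0,-0.75, 1,8,-32,0,-0.83, 1,8,-37,0,-0.83]' && python3 -m inch '[1,0.4,-5,0,0, 1,0.4,-10,0,0, 1,0.4,-15,0,0, 1,0.4,-20,0,0, 1,0.4,-25,0,0, 1,0.4,-30,0,0, 1,0.4,-32.2,-5,0, 1,0.4,-32.2,-10,0]' && python3 -m inch '[1,0,0,-5,0, 1,0,0,-10,0, 1,0,0,-15,0, 1,0,0,-17,0, 1,0,0,-17,0, 1,0,0,-17,0]'
python3 - <<'E'
from h import *
grab('wrist','w1'); s=ctrl.sense();print(s['ee_pos'],s['orientation'].round(3) if hasattr(s['orientation'],'round') else s['orientation'])
E
```

```text
t: 1.75
ee_pos: [466.4, 68.0, 479.5]
orientation: [[-0.305, 0.952, 0.0], [0.952, 0.305, 0.0], [0.0, 0.0, -1.0]]
force: [0.8, -0.4, 0.8]
gripper_width: 94.6
finger_force: 0.0
t: 2.55
ee_pos: [470.8, -254.8, 382.7]
orientation: [[-0.305, 0.952, 0.001], [0.952, 0.305, -0.001], [-0.002, 0.001, -1.0]]
force: [1.2, 0.2, -1.7]
gripper_width: 95.3
finger_force: 0.0
t: 3.15
ee_pos: [471.4, -252.2, 214.6]
orientation: [[-0.308, 0.951, 0.0], [0.951, 0.308, -0.0], [-0.0, 0.0, -1.0]]
force: [0.0, -0.2, 0.4]
gripper_width: 95.2
finger_force: 0.0
[ 471.58750049 -252.34104487  215.28044396] [[-0.308  0.951  0.002]
 [ 0.951  0.308 -0.001]
 [-0.002  0.001 -1.   ]]
```

View pics/w1.png

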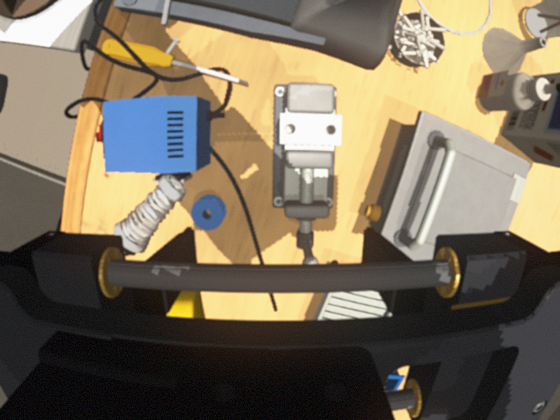

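The wrist view shows the block top between (280,113) and (341,149), and its sides line up with the tool, so the yaw is right. The tommy ball is near (313,262), partly hidden behind the gripper. I'll cast rays for the block and the bar.

```bash
python3 - <<'E'
from h import *
f=lambda u,v,z:at('w1',u,v,z,True)[:2]
B=[f(*p,88) for p in((280,114),(339,112),(341,148),(281,150))];print(B,np.mean(B,0))
print('spindle mid',f(306,215,65),f(305,235,65),'ball',f(313,262,120))
E
```

```text
[array([ 449.2, -178.6]), array([ 499.3, -159.4]), array([ 511.8, -190.2]), array([ 460.2, -209.5])] [ 480.125 -184.425]
spindle mid [ 505.4 -265.7] [ 511.5 -286.4] ball [ 516.4 -291.6]
```

```bash
python3 -m inch '[0.2,3,-3,0,0, 0.2,4.2,-4,-2,0, 0.2,4.2,-4,-6,0, 0.2,4.2,-4,-10,0, 0.2,4.2,-4,-13.8,0, 0.2,4.2,-4,-13.8,0, 0.2,4.2,-4,-13.8,0]' && python3 -m inch '[-1,0,0,0,0, -1,0,0,0,0, -1,0,0,0,0, -1,0,0,0,0, -1,0,0,0,0, -1,0,0,0,0, -1,0,0,0,0, -1,0,0,0,0]'
```

```text
t: 3.9
ee_pos: [513.8, -292.5, 77.6]
orientation: [[-0.308, 0.951, 0.001], [0.951, 0.308, -0.001], [-0.001, 0.001, -1.0]]
force: [0.1, -0.1, 0.5]
gripper_width: 57.6
finger_force: 0.0
t: 4.7
ee_pos: [513.2, -291.9, 76.0]
orientation: [[-0.308, 0.951, 0.001], [0.951, 0.308, -0.0], [-0.0, 0.0, -1.0]]
force: [1.6, 1.2, 1.4]
gripper_width: 12.7
finger_force: 30.0
```

```bash
python3 -m inch '[-1,0.1,-0.3,0,0, -1,0.2,-0.6,0,0, -1,0.3,-1,0,0, -1,0.45,-1.4,0,0, -1,0.55,-1.8,0,0, -1,0.7,-2.2,0,0, -1,0.8,-2.6,0,0, -1,0.85,-2.7,0,0]' && python3 -m inch '[-1,0,0,0,0, -1,0,0,0,0, -1,0,0,0,0]'
python3 - <<'E'
from h import *
grab('side','s2');grab('wrist','w2')
cv2.imwrite('pics/c4.png',cv2.resize(cv2.imread('pics/side'+'0.png')[0:1,0:1],(1,1)))
a=cv2.imread('pics/s2.png')[145:265,260:400];cv2.imwrite('pics/c4.png',cv2.resize(a,None,fx=5,fy=5))
E
```

```text
t: 5.5
ee_pos: [521.2, -318.0, 75.9]
orientation: [[-0.308, 0.951, -0.001], [0.951, 0.308, 0.002], [0.002, -0.001, -1.0]]
force: [-1.2, 7.6, 6.3]
gripper_width: 13.0
finger_force: 30.0
t: 5.8
ee_pos: [521.2, -318.1, 76.0]
orientation: [[-0.308, 0.951, -0.001], [0.951, 0.308, 0.001], [0.002, -0.0, -1.0]]
force: [-0.3, 5.8, 5.4]
gripper_width: 13.4
finger_force: 30.0
```

View pics/w2.png

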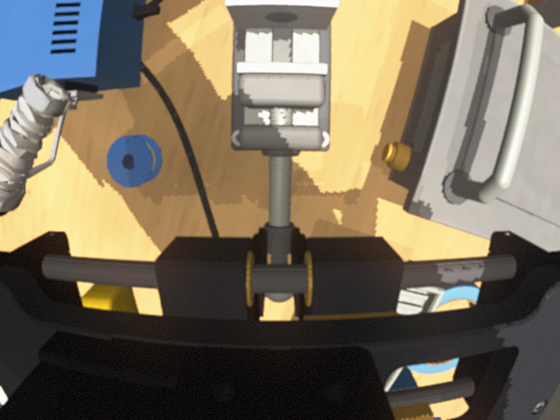

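The jaw is drawn back about 27 mm and the block still stands against the fixed jaw at (280,5). Next I release the bar, rise over the ball and go to the block.

```bash
python3 -m inch '[0.2,0,0,0,0, 0.2,0,0,0,0, 0.2,0,0,0,0, 0.2,0,0,3,0, 1,0,0,7,0, 1,0,0,9,0, 1,-1.3,4,9,0, 1,-2.7,8.5,9,0]' && python3 -m inch '[1,-1.6,5,0,0, 1,-1.6,5,0,0, 1,-1.6,5,-4,0, 1,-1.6,5,-8,0, 1,-1.6,5,-10.8,0, 1,-1.6,5,-10.8,0, 1,-1.6,5,-10.8,0]'
```

```text
t: 6.7
ee_pos: [494.2, -234.0, 166.2]
orientation: [[-0.306, 0.952, 0.001], [0.952, 0.306, -0.001], [-0.001, 0.001, -1.0]]
force: [0.3, 1.1, 0.1]
gripper_width: 71.8
finger_force: 0.0
t: 7.4
ee_pos: [478.8, -184.4, 58.2]
orientation: [[-0.308, 0.951, -0.0], [0.951, 0.308, 0.0], [0.0, -0.0, -1.0]]
force: [0.5, -0.1, -0.8]
gripper_width: 95.0
finger_force: 0.0
```

```bash
python3 -m inch '[-1,0,0.1,0,0, -1,0,0.1,0,0, -1,0,0.1,0,0, -1,0,0.1,0,0, -1,0,0.1,0,0, -1,0,0.1,0,0, -1,0,0.1,0,0, -1,0,0.1,0,0]' && python3 -m inch '[-1,0,-0.3,0,0, -1,0,-0.3,0.5,0, -1,0,-0.3,1.5,0, -1,0,-0.3,3,0, -1,0,-0.3,5,0, -1,0,-0.3,7,0, -1,0,-0.3,8,0, -1,0,-0.3,8,0]'
python3 -c "
from h import *
grab('wrist','w3')"
```

```text
t: 8.2
ee_pos: [478.6, -183.0, 58.1]
orientation: [[-0.308, 0.951, 0.0], [0.951, 0.308, -0.0], [-0.0, 0.0, -1.0]]
force: [-0.6, 0.6, 5.8]
gripper_width: 55.7
finger_force: 29.9
t: 9.0
ee_pos: [478.9, -186.1, 139.2]
orientation: [[-0.308, 0.951, 0.002], [0.951, 0.308, -0.001], [-0.002, 0.002, -1.0]]
force: [-0.6, 0.8, -2.1]
gripper_width: 56.2
finger_force: 29.9
```

View pics/w3.png

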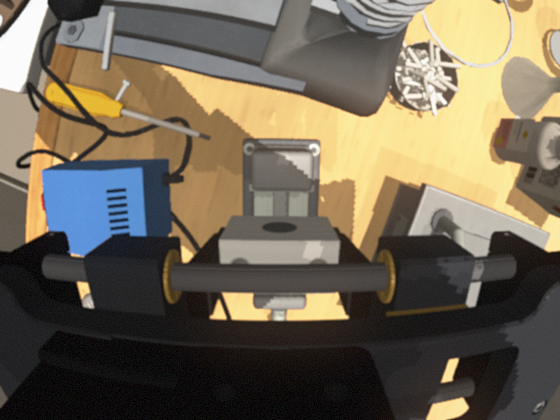

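The block is held level, with its top at (280,228). I'll raise it over the ball and carry it to the tray.

```bash
python3 -m inch '[-1,0,0,3,0, -1,0,0,3.5,0, -1,2,-3,3.5,-0.1, -1,4,-6,3.5,-0.2, -1,6,-9,3.5,-0.28, -1,8.5,-13,3.5,-0.28, -1,11,-17,3.5,-0.28, -1,12.7,-19.2,3.5,-0.28]' && python3 -m inch '[-1,0,0,0,0, -1,0,0,-3,0, -1,0,0,-6,0, -1,0,0,-9,0, -1,0,0,-10.5,0, -1,0,0,-11,0, -1,0,0,-11,0]'
python3 - <<'E'
from h import *
grab('side','s4');grab('top','t4')
a=cv2.imread('pics/s4.png')[145:265,300:440];b=cv2.imread('pics/t4.png')[145:265,280:400]
cv2.imwrite('pics/c5.png',cv2.resize(np.hstack([a,b]),None,fx=3,fy=3))
E
```

```text
t: 9.85
ee_pos: [606.1, -380.6, 170.5]
orientation: [[-0.032, 0.999, -0.001], [0.999, 0.032, 0.0], [0.0, -0.001, -1.0]]
force: [-0.7, 0.7, -2.0]
gripper_width: 55.9
finger_force: 29.9
t: 10.55
ee_pos: [605.5, -377.8, 62.6]
orientation: [[-0.033, 0.999, -0.0], [0.999, 0.033, 0.0], [0.0, -0.0, -1.0]]
force: [0.2, 0.5, -1.7]
gripper_width: 55.8
finger_force: 29.9
```

View pics/c5.png

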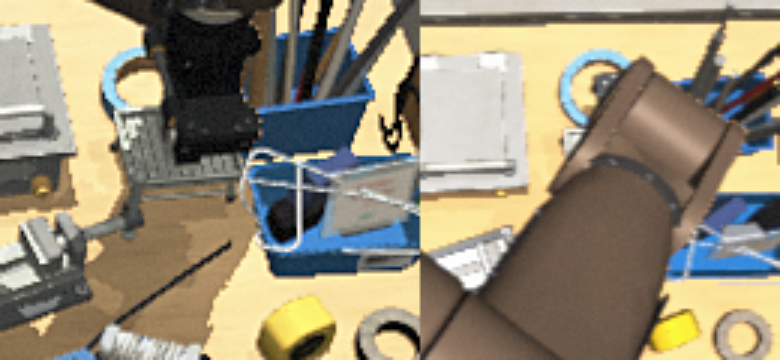

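The gripper sits over the tray floor at about (190,140) in the crop, and the jaw is still open. I'll lower gently.

```bash
python3 -m inch '[-1,0,0,-0.1,0, -1,0,0,-0.2,0, -1,0,0,-0.3,0, -1,0,0,-0.4,0, -1,0,0,-0.5,0, -1,0,0,-0.5,0]'
```

```text
t: 11.25
ee_pos: [605.4, -377.9, 57.7]
orientation: [[-0.033, 0.999, -0.0], [0.999, 0.033, 0.0], [0.0, -0.0, -1.0]]
force: [0.1, 0.6, -1.6]
gripper_width: 56.1
finger_force: 29.9
```

```bash
python3 -m inch '[-1,0,0,-0.05,0, -1,0,0,-0.1,0, -1,0,0,-0.15,0, -1,0,0,-0.15,0]'
```

```text
t: 11.65
ee_pos: [605.5, -378.0, 57.2]
orientation: [[-0.033, 0.999, 0.0], [0.999, 0.033, -0.0], [-0.0, 0.0, -1.0]]
force: [-2.6, 1.1, 4.9]
gripper_width: 55.9
finger_force: 29.9
```

Contact: the vertical force went from -1.6 to +4.9 N. I'll release a little, then rise.

```bash
python3 -m inch '[0.4,0,0,0,0, 0.4,0,0,0,0, 0.4,0,0,0,0, 0.4,0,0,1,0, 0.4,0,0,4,0, 0.4,0,0,8,0, 0.4,0,0,12,0, 0.4,0,0,12,0]' && python3 -m inch '[0.4,-1.5,4,0,0, 0.4,-3,8,0,0, 0.4,-4,12,0,0, 0.4,-4,12,0,0, 0.4,-4,12,0,0]'
python3 - <<'E'
from h import *
grab('wrist','w5');grab('side','s5')
a=cv2.imread('pics/s5.png')[125:265,260:440]
b=cv2.imread('pics/w5.png')
c=cv2.resize(a,(450,350));d=cv2.resize(b,None,fx=.6,fy=.6);d=cv2.copyMakeBorder(d,0,350-d.shape[0],0,0,0)
cv2.imwrite('pics/c6.png',np.hstack([c,d]))
E
```

```text
t: 12.45
ee_pos: [607.3, -379.2, 183.4]
orientation: [[-0.033, 0.999, 0.008], [0.999, 0.033, -0.006], [-0.006, 0.008, -1.0]]
force: [-0.0, -0.4, 0.5]
gripper_width: 66.6
finger_force: 0.0
t: 12.95
ee_pos: [565.8, -257.5, 177.0]
orientation: [[-0.034, 0.999, 0.001], [0.999, 0.034, -0.001], [-0.001, 0.001, -1.0]]
force: [-0.0, -0.2, -0.5]
gripper_width: 66.5
finger_force: 0.0
```

View pics/c6.png

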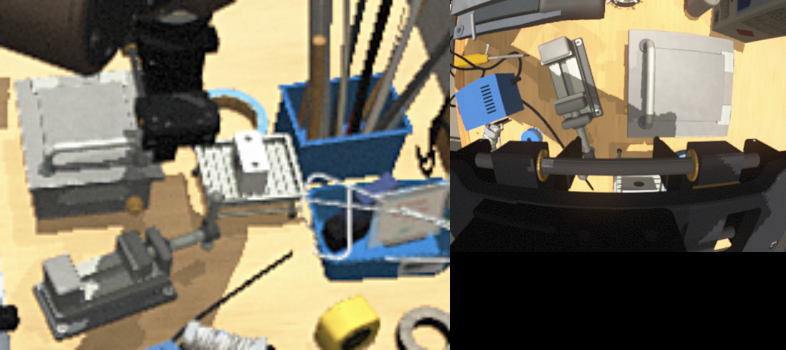

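The block stands upright in the tray, in the middle. The handle bar in the wrist picture runs from about (327,70) to (330,203). I'll find it by masking bright pixels there.

```bash
python3 - <<'E'
from h import *
g=cv2.cvtColor(cv2.imread('pics/w5.png'),cv2.COLOR_BGR2GRAY)
for v in range(60,226,10):
    r=g[v,305:360].astype(int); m=np.where(r>r.max()-40)[0]+305; print(v,r.max(),m.min(),m.max(),at('w5',m.mean(),v,122,True)[:2])
E
```

```text
60 225 305 359 [ 599.1 -143.4]
70 223 305 359 [ 601.7 -150.4]
80 243 305 339 [ 591.9 -158.3]
90 251 305 359 [ 604.3 -164.4]
100 251 305 359 [ 604.6 -171.5]
110 252 305 359 [ 606.3 -178.4]
120 251 332 359 [ 610.7 -185.1]
130 250 332 359 [ 611.1 -192. ]
140 250 332 353 [ 609.2 -199.1]
150 249 332 353 [ 607.1 -206.3]
160 248 331 337 [ 603.4 -213.5]
170 245 331 357 [ 605.9 -220.4]
180 244 331 348 [ 606.5 -227.5]
190 203 331 349 [ 609.3 -234.6]
200 134 305 359 [ 606.5 -242. ]
210 119 305 359 [ 604.6 -249.4]
220 119 305 359 [ 605.  -256.9]
```

```bash
python3 -m inch '[0.4,2,3,0,0, 0.4,3.7,5.8,0,0, 0.4,3.7,5.8,0,0, 0.4,3.7,5.8,-3,0, 0.4,3.7,5.8,-6,0, 0.4,3.7,5.8,-7.3,0, 0.4,3.7,5.8,-7.3,0, 0.4,3.7,5.8,-7.3,0]' && python3 -m inch '[-1,0,0,0,0, -1,0,0,0,0, -1,0,0,0,0, -1,0,0,0,0, -1,0,0,0,0, -1,0,0,0,0, -1,0,0,0,0, -1,0,0,0,0]'
```

```text
t: 13.85
ee_pos: [602.9, -200.8, 104.1]
orientation: [[-0.032, 0.999, 0.001], [0.999, 0.032, -0.0], [-0.0, 0.001, -1.0]]
force: [0.4, -0.3, 0.3]
gripper_width: 66.3
finger_force: 0.0
t: 14.65
ee_pos: [602.1, -199.9, 103.3]
orientation: [[-0.033, 0.999, -0.001], [0.999, 0.033, 0.0], [0.0, -0.001, -1.0]]
force: [2.5, -0.9, 3.3]
gripper_width: 9.3
finger_force: 30.0
```

Gripped: the opening is 9.3 mm and the side force is small. I'll pull up slowly along the arc.

```bash
python3 -m inch '[-1,0,0,0.1,0, -1,0.03,0,0.2,0, -1,0.07,0,0.3,0, -1,0.1,0,0.4,0, -1,0.15,0,0.5,0, -1,0.2,0,0.6,0]'; python3 -m inch '[-1,0.03,0,0.1,0, -1,0.07,0,0.2,0, -1,0.1,0,0.3,0, -1,0.15,0,0.4,0]'
```

```text
t: 15.25
ee_pos: [604.0, -199.9, 109.2]
orientation: [[-0.033, 0.999, -0.001], [0.999, 0.033, 0.0], [0.0, -0.001, -1.0]]
force: [-2.8, -3.5, -12.3]
gripper_width: 8.8
finger_force: 30.0
t: 15.65
ee_pos: [605.9, -199.8, 114.2]
orientation: [[-0.033, 0.999, 0.0], [0.999, 0.033, -0.0], [-0.0, 0.0, -1.0]]
force: [-6.7, -0.5, -4.4]
gripper_width: 9.1
finger_force: 30.0
```

```bash
python3 -m inch '[-1,0.05,0,0.3,0, -1,0.15,0,0.6,0, -1,0.28,0,0.9,0, -1,0.4,0,1.2,0, -1,0.55,0,1.5,0, -1,0.65,0,1.7,0, -1,0.65,0,1.7,0]' && python3 -m inch '[-1,0,0,0,0, -1,0,0,0,0, -1,0,0,0,0, -1,0,0,0,0, -1,0,0,0,0, -1,0,0,0,0, -1,0,0,0,0, -1,0,0,0,0]' && python3 -m inch '[-1,0,0,0,0, -1,0,0,0,0, -1,0,0,0,0, -1,0,0,0,0, -1,0,0,0,0]'
python3 - <<'E'
from h import *
grab('wrist','w6');grab('side','s6')
a=cv2.imread('pics/s6.png')[125:265,260:440]
d=cv2.resize(cv2.imread('pics/w6.png'),None,fx=.6,fy=.6)
c=cv2.resize(a,(450,350));d=cv2.copyMakeBorder(d,0,350-d.shape[0],0,0,0)
cv2.imwrite('pics/c7.png',np.hstack([c,d]))
E
```

```text
t: 16.35
ee_pos: [613.5, -199.7, 130.9]
orientation: [[-0.033, 0.999, 0.002], [0.999, 0.033, -0.0], [-0.0, 0.002, -1.0]]
force: [5.2, 1.9, -8.0]
gripper_width: 9.2
finger_force: 30.0
t: 17.15
ee_pos: [613.4, -199.7, 130.7]
orientation: [[-0.033, 0.999, 0.002], [0.999, 0.033, -0.0], [-0.0, 0.002, -1.0]]
force: [5.6, 2.9, -7.9]
gripper_width: 9.0
finger_force: 30.0
t: 17.65
ee_pos: [613.4, -199.7, 130.7]
orientation: [[-0.033, 0.999, 0.002], [0.999, 0.033, -0.0], [-0.0, 0.002, -1.0]]
force: [4.4, 3.3, -7.4]
gripper_width: 8.9
finger_force: 30.0
```

View pics/c7.png

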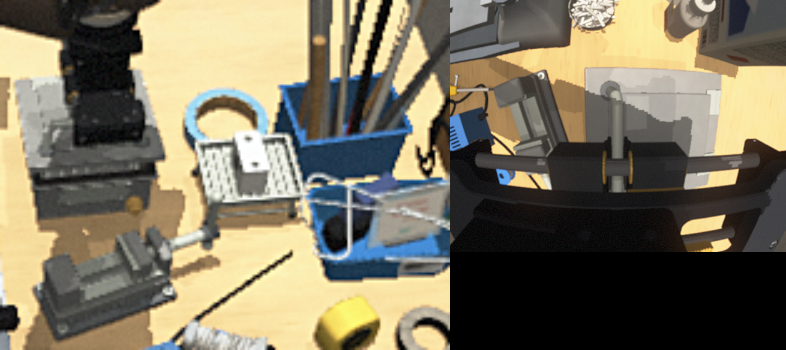

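The lid is lifted evenly, with a gap showing at its front edge at (95,170), and the handle is gripped. The block stands in the tray and the jaw is open, so I'm handing the job in.

```bash
python3 -c "
from station import ctrl
print(ctrl.finish_job())"
```

```text
the job is handed in; nothing more can be done
None
```

I handed the job in at about 18 s with the jaw drawn back about 27 mm, the block upright in the drip tray, and the gripper holding the lid handle about 27 mm up (about 3 cm at the front edge); no verdict came back.

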